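# Shut and lock the filter hatch of the airbrush extractor

## Robot

A 7-joint arm with a two-finger parallel gripper is mounted at the origin on a cart in front of the work surface, level with it; the furniture and walls round the work are solid. World frame = base frame: x ahead of the robot, y to its left, z up, the work surface at z = 0. Lengths are in mm, angles in degrees, forces in N, time in s.
With the tool pointing down it reaches from about 425 to 1025 mm from the base axis. Payload 9.4 kg.
Tool frame: the origin (TCP) lies at the very end of the fingers, on their centre line; the grasp point (between the pads) lies 19 mm behind it; x points along the fingers, y is the direction in which the jaws open and shut, and the axes are right-handed (so a half turn about x gives the same grasp; the last joint's range is limited). The gripper opens to 93 mm and grips with 3 to 60 N. Pads are 15 mm wide; open, the fingers measure 128 mm over their backs; the gripper's body (75 mm by 188 mm) begins 65 mm behind the grasp point.
Start: joints at [-73.952, 34.337, -0.143, 91.639, 0.103, 54.024, -4.572], TCP at [253.232, 679.336, 185.618] pointing down, gripper open.
Joint ranges: [-147.43, 147.43], [-19.82, 112.94], [-74.19, 73.91], [6.32, 146.72], [-59.91, 239.91], [6.04, 106.73], [-150.56, 150.56]. Speed limits (degrees/s): [127.2, 127.2, 172.46, 172.46, 180, 180, 180].

## Interface

Orientations are given as a 3x3 rotation matrix whose columns are the frame's x, y, z axes.
In Python, from bench import state, snapshot, close_job, spot_in, mark_of gives the robot as it stands.
- The arm moves only by the tool drive_tool, never from a script. Its argument "motion" is a list of rows, each an object with "hand": the opening in per cent of the stroke, from 0 (shut) to 100 (fully open); "slide": the shift along the tool's x, y, z in cm, a list of three; "turn": the turn about the tool's x in degrees. In form: [{"hand": hand, "slide": [x, y, z], "turn": turn}, ...]. A call has 1 to 12 rows; each row is the pose to reach, as a shift and turn from the pose commanded when the call began, along the tool's axes at that moment; what a row does not reach only later rows make up. A row lasts 1/8 s, in which the tool goes at most 62.5 mm and 10.7 degrees, less where a joint would pass 70% of its speed; a pose out of reach is approached as far as the arm can. A call with a gripper value outside its range is refused whole. The fingers move at their own pace and stop on an object; "squeeze" is the grip in N (left out, the last holds). Time passes only in rows, so rows that repeat a pose let the fingers close. It gives the time, the measured TCP pose, the force and the opening at its end, in the units of the state.
- state(): the state, without advancing time (a new reading comes with each control period).
- snapshot(name): name is "scene" or "top" or "wrist"; returns a dict with "frame" (400x640x3 uint8, red, green, blue), "range_z" (400x640 float32, mm along the optical axis (not along the pixel's ray), 0 where there is no reading), "vertical_fov" (degrees; the focal length in pixels is half the picture's height over the tangent of half this angle, whatever the lens; pixels are square), "cx", "cy" (the principal point, pixels), "k1" (the pictures are not rectified: a ray, as slopes to the right and down, at radius r is drawn at 1 + k1 r^2 times it, then the intrinsics apply), "xyz" and "attitude" of the camera in the world; the wrist camera has in their place "mount" (4x4, takes a point from camera to tool coordinates, whose origin is the TCP and whose axes are the tool frame's). Camera axes: x right, y down, z forward; pixel columns grow to the right and rows downward; lengths in mm; the calibration is good to about 2 mm. A picture is of the moment at which its call begins: read the wrist's pose just before it.
- close_job(): hands the job in, once; it reports no verdict.
Trained networks look in a picture, given as the dict that the camera call returned (one of the last four; its "shot" number tells which), for a name from the list of things; names that differ only in an ending like _2 or _b are one class to them, and where a whole thing is asked for, a point or a joint stands for the part that bears it (a point fixed in the world has none). Each returns a list of dicts, best first, with "score" (0 to 1); they miss things now and then, are a little off and sometimes report something else, mostly with a low value. They report only what shows in the picture. A call takes as long as a camera call.
- spot_in(picture, target): "uv" ([column, row] in pixels, amid what is visible of it).
- mark_of(picture, target): "uv" ([column, row] in pixels: a listed point, or the origin of a listed thing).
The state is a dict: "time_s": time; "q": joint angles; "qvel": joint speeds; "effort": joint torques, N m; "tcp_pos": TCP position; "ee_rot": TCP orientation; "wrist_force": force on the tool from outside, world axes, zero at the start; "torque": the same for the moment, N m; "gripper_width": finger opening in mm.
Only numpy, scipy, OpenCV 4.12 (cv2) and the standard library are available. Lean on these libraries where they do the work, as an engineer would, in place of code of your own. Each camera call takes 0.05 s, during which the arm holds its last target.

## Task

The filter hatch on top of the grey airbrush extractor stands ajar: press it fully shut with a fingertip, then set a fingertip in the slot of each of the two quarter-turn fasteners in front of it and turn both clockwise to their stops, so that their tongues lie over the hatch and lock it. Nothing is to be gripped or lifted, and the cup, the small bottle and the jar standing about stay where they are.

Things in the scene. Friction and masses are not known exactly. Their poses are not given: they have to be found in the camera images.
- unit: fixed low grey box (airbrush extractor), 255 x 340 x 85 mm high. Origin: under its middle, on the table; x points to its rear, away from the robot, y to its left, z up. Its flat front strip (86 mm deep) carries the two fasteners; behind it lies the hatch, hinged at the rear.
- hatch (a joint): opening angle of the hatch, rad: 0 = shut, flush with the unit's top; starts 0.14 to 0.30. Aluminium plate 136 mm (front to hinge) x 238 mm, 10 mm thick; the hinge line runs along the unit's y at unit x = +95 mm, z = 85 mm. Friction holds it at any angle; a few newtons down near its front edge close it.
- hatch_pad (a point): middle of the flat dark pad (22 x 60 mm) on the hatch's top, 100 mm in front of the hinge line; moves with the hatch; when shut it is at unit x = -5 mm, y = 0, z = 86 mm. Press here.
- cam_left (a joint): angle of the left fastener (unit x = -85 mm, y = +100 mm), rad: 0 = unlocked, tongue along the unit's +y; grows clockwise seen from above; 1.571 = locked, at its stop, tongue along the unit's +x over the hatch. Starts 0 to 0.25. Stays where it is left; friction 0.12 N m, no spring.
- cam_right (a joint): the same for the right fastener (unit x = -85 mm, y = -100 mm); its tongue also starts along the unit's +y and it also turns clockwise.
- cam_left_slot (a point): on the left fastener's vertical turning axis, at the slot's floor, 96 mm above the table; turns with it, its y axis along the slot towards the tongue. Grey round head 66 mm across (black floor disc 72 mm) with a straight slot right across it: 26 mm wide, 15.5 mm deep, up to 62 mm long, ends open. Under it a steel tongue 18 x 5 mm reaches 58 mm from the axis, 3 mm above the unit's top.
- cam_right_slot (a point): the same for the right fastener. If a tongue is turned in before the hatch is shut, the hatch comes down on it and cannot shut.
- white_cup: loose white lidded cup, 56 mm in diameter, 44 mm high, standing on the unit's front strip between the fasteners; origin under its middle. To be left alone.
- small_bottle: loose small yellow bottle, 29 mm in diameter, 73 mm high, standing on the unit's left side strip beside the hatch; origin under its middle. To be left alone.
- squat_jar: loose squat paint jar, 70 mm in diameter, 83 mm high, on the table to the right of the unit; origin under its middle. To be left alone.

How it is judged:
By the outcome, as a careful person would: the job done as asked, in the order asked, and still so for the second after the job is handed in, with the robot touching nothing.
It also fails if it takes over 59 s, if anything falls off the work surface, if the arm or the gripper's body presses on something with over 40 N, if the wrist force passes 120 N, or if a joint passes its speed limit or range.

## Working session

There is one attempt and no reset: what is moved stays moved. The work goes in short steps, Python scripts to look and compute and a tool call to move; the robot and the scene stay as the last step left them, time stands still between calls to the robot, and variables do not carry over. Pictures are saved under pics/ and viewed, and the job is handed in when it is done.

Besides the shell and the picture viewer there is one more tool, called after "Emit:" by a JSON object that holds its "api" and its "payload", one argument or row to a line. drive_tool: Moves the arm, as the interface text tells. Its arguments: {"type":"object","properties":{"motion":{"type":"array","items":{"type":"object","properties":{"hand":{"type":"number"},"slide":{"type":"array","items":{"type":"number"}},"turn":{"type":"number"}}}},"squeeze":{"type":"number"}},"required":["motion"]}

```bash
mkdir -p pics; ls
cat > h.py <<'E'
import numpy as np, cv2
from bench import state, snapshot, close_job, spot_in, mark_of
def ray(p,uv):
    f=200/np.tan(np.radians(p['vertical_fov'])/2)
    d=np.array([(uv[0]-p['cx'])/f,(uv[1]-p['cy'])/f]); s=d.copy()
    for _ in range(30): s=d/(1+p['k1']*(s@s))
    return np.array([s[0],s[1],1.])
def pose(p,st=None):
    if 'mount' in p:
        M=np.array(p['mount']); R=np.array(st['ee_rot']); t=np.array(st['tcp_pos'])
        return R@M[:3,:3], R@M[:3,3]+t
    return np.array(p['attitude']), np.array(p['xyz'])
def wray(p,uv,st=None):
    R,t=pose(p,st); return t,R@ray(p,uv)
def at_z(p,uv,z,st=None):
    t,d=wray(p,uv,st); return t+d*(z-t[2])/d[2]
def depth_pt(p,uv,st=None):
    u,v=int(round(uv[0])),int(round(uv[1]))
    w=p['range_z'][max(v-1,0):v+2,max(u-1,0):u+2]; w=w[w>0]
    if len(w)==0: return None
    t,d=wray(p,uv,st); return t+d*np.median(w)
def proj(p,X,st=None):
    R,t=pose(p,st); c=R.T@(np.array(X)-t); s=c[:2]/c[2]; s=s*(1+p['k1']*(s@s))
    f=200/np.tan(np.radians(p['vertical_fov'])/2)
    return np.array([s[0]*f+p['cx'],s[1]*f+p['cy']])
def save(p,n): cv2.imwrite('pics/'+n+'.png',p['frame'][:,:,::-1])
E
python3 - <<'E'
from h import *
st=state(); print({k:np.round(v,3).tolist() for k,v in st.items()})
for c in ['scene','top']:
    p=snapshot(c); save(p,c+'0'); print(c,p['xyz'],p['vertical_fov'],p['k1'])
    for n in ['unit','hatch_pad','cam_left_slot','cam_right_slot','white_cup','small_bottle','squat_jar']:
        for r in mark_of(p,n)[:3]:
            dp=depth_pt(p,r['uv']); print(n,np.round(r['uv'],1),round(r['score'],2),None if dp is None else dp.round(1))
E
```

```text
pics
{'time_s': 0.0, 'q': [-73.953, 34.385, -0.145, 91.681, 0.102, 54.024, -4.572], 'qvel': [-0.06, 0.063, 0.013, -0.013, 0.116, 0.032, 0.058], 'effort': [-0.001, -76.506, 1.497, -25.236, -0.052, 0.017, 0.0], 'tcp_pos': [253.043, 678.832, 184.757], 'ee_rot': [[-0.0, 0.349, 0.937], [-0.001, 0.937, -0.349], [-1.0, -0.002, 0.0]], 'wrist_force': [-0.197, -0.42, -0.174], 'torque': [-0.003, 0.007, 0.003], 'gripper_width': 93.067}
scene [  79.13811758 -724.55572828  499.8207312 ] 48.423010883950155 -0.10481033920599067
unit [288.  213.6] 0.74 [490.1 -17.8  86.4]
hatch_pad [288.1 171. ] 0.91 [586.1 133.  110. ]
hatch_pad [289.4 213.3] 0.45 [494.9 -15.5  84.6]
cam_left_slot [388.7 302.6] 0.49 [ 503.9 -304.1   29.3]
cam_right_slot [283.6 200.8] 0.84 [489.4  -4.9 111. ]
white_cup [250.1 190. ] 0.72 [475.8 120.1  96.1]
small_bottle [273.  158.5] 0.73 [619.9 264.9  97.2]
squat_jar [391.  302.3] 0.63 [ 506.  -307.3   30.9]
top [ 370.37278107  -38.05651703 1203.97861727] 49.4079531396597 0.012407106249114352
unit [268.4 199.2] 0.93 [562.5 110.3 116.1]
hatch_pad [261.2 196.2] 0.72 [570.5 129.7 112.5]
cam_left_slot [228.2 229.2] 0.63 [485.9 213.3  93.9]
cam_right_slot [304.7 220.7] 0.57 [511.9  17.1  96.5]
cam_right_slot [225.1 230.5] 0.46 [482.1 220.5  96.3]
cam_right_slot [207.7 181.3] 0.22 [607.5 271.  108.6]
white_cup [258.  229.4] 0.73 [483.5 131.2 128. ]
small_bottle [207.6 180.1] 0.55 [609.4 270.  114.1]
squat_jar [415.4 225. ] 0.92 [ 509.2 -268.5   81. ]
squat_jar [304.4 221.8] 0.44 [509.1  17.8  96.1]
```

View pics/scene0.png

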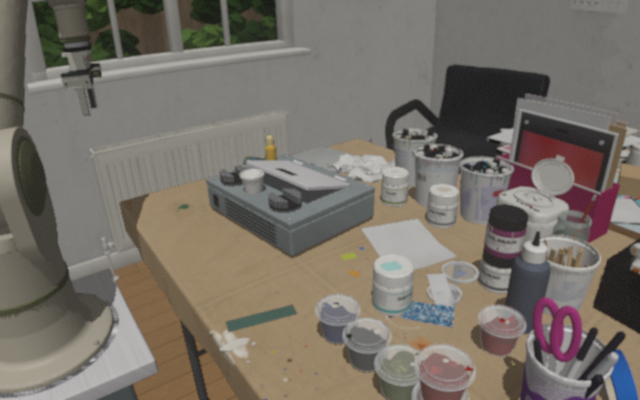

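View pics/top0.png

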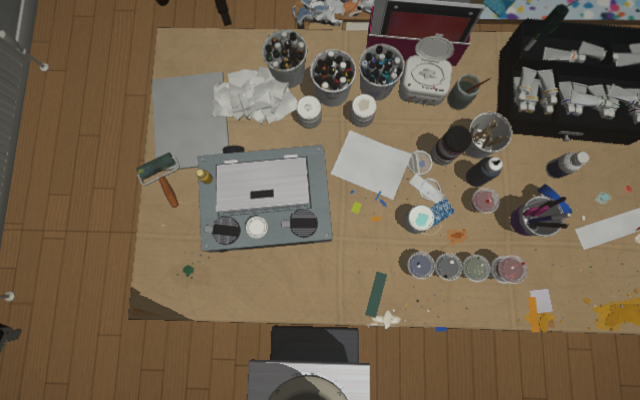

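Run:
```python
import cv2
a=cv2.imread('pics/top0.png')[140:290,170:340]; cv2.imwrite('pics/top0c.png',cv2.resize(a,None,fx=4,fy=4,interpolation=cv2.INTER_CUBIC)[:600])
```

```text
(no output)
```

View pics/top0c.png

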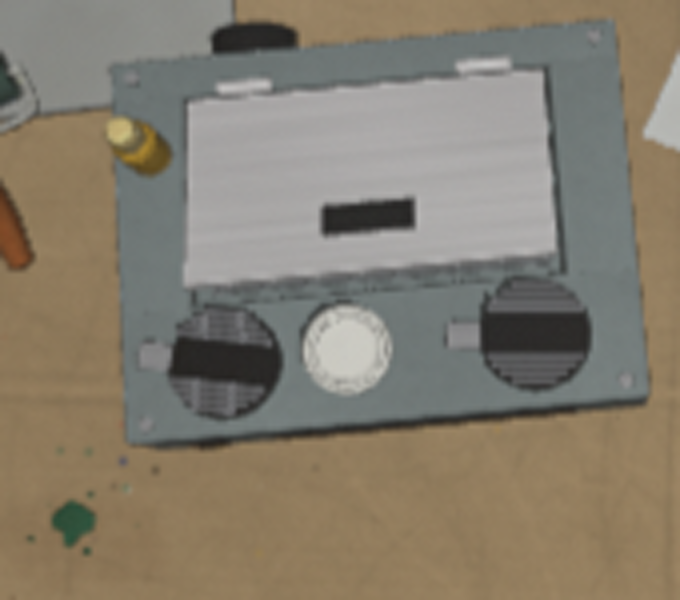

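Run:
```python
from h import *
p=snapshot('top')
c=lambda u,v:(170+u/4-.375,140+v/4-.375)
L=at_z(p,c(223,361),111.5);R=at_z(p,c(535,333),111.5);print('L',L,'R',R,np.linalg.norm(L-R))
print('yaw',np.degrees(np.arctan2(-(L-R)[0],(L-R)[1])))
for n,uv,z in [('TL',(112,65),85),('TR',(615,22),85),('hingeR',(547,70),85),('hingeL',(187,98),85),('pad',(368,216),112),('cup',(347,349),129),('bottle',(125,130),158)]:
    print(n,at_z(p,c(*uv),z).round(1))
```

```text
L [482.1657303  216.38325087 111.5       ] R [504.40479033  19.569579   111.5       ] 198.0661435577367
yaw 6.446820643440759
TL [681.6 309.7  85. ]
TR [718.1 -26.2  85. ]
hingeR [684.   18.4  85. ]
hingeL [659.9 257.8  85. ]
pad [577.3 129.  112. ]
cup [489.6 135.4 129. ]
bottle [619.7 275.8 158. ]
```

Emit:
{"api": "drive_tool", "payload": {
  "motion": [
    {"hand": 0,"slide": [-5,0,0],"turn": 0},
    {"hand": 0,"slide": [-10,-3,3],"turn": -5},
    {"hand": 0,"slide": [-14,-43,44],"turn": -26.6},
    {"hand": 0,"slide": [-14,-43,44],"turn": -26.6},
    {"hand": 0,"slide": [-14,-43,44],"turn": -26.6},
    {"hand": 0,"slide": [-14,-43,44],"turn": -26.6},
    {"hand": 0,"slide": [-14,-43,44],"turn": -26.6},
    {"hand": 0,"slide": [-14,-43,44],"turn": -26.6},
    {"hand": 0,"slide": [-14,-43,44],"turn": -26.6},
    {"hand": 0,"slide": [-14,-43,44],"turn": -26.6},
    {"hand": 0,"slide": [-14,-43,44],"turn": -26.6},
    {"hand": 0,"slide": [-14,-43,44],"turn": -26.6}
  ]
}}

```text
time_s: 2.35
tcp_pos: [516.8, 118.4, 326.2]
ee_rot: [[0.001, -0.101, 0.995], [-0.001, 0.995, 0.101], [-1.0, -0.001, 0.001]]
wrist_force: [0.3, 0.3, -0.4]
gripper_width: 0.5
```

Run:
```python
from h import *
st=state(); p=snapshot('wrist'); save(p,'w1'); print(st['tcp_pos'],st['ee_rot'],p['mount'])
for n in ['unit','hatch_pad','cam_left_slot','cam_right_slot','white_cup','small_bottle','squat_jar']:
        for r in mark_of(p,n)[:3]:
            dp=depth_pt(p,r['uv'],st); print(n,np.round(r['uv'],1),round(r['score'],2),None if dp is None else dp.round(1))
```

```text
[516.7956117  118.36250806 326.2328968 ] [[ 1.43277751e-03 -1.01072141e-01  9.94878068e-01]
 [-8.75257499e-04  9.94878581e-01  1.01073454e-01]
 [-9.99998591e-01 -1.01559026e-03  1.33697551e-03]] [[ 2.11740954e-04 -2.55020241e-01  9.66935692e-01 -1.98387153e+02]
 [ 9.99999883e-01  4.75095898e-04 -9.36793004e-05 -2.88331346e-02]
 [-4.35497063e-04  9.66935598e-01  2.55020311e-01 -6.98189697e+01]
 [ 0.00000000e+00  0.00000000e+00  0.00000000e+00  1.00000000e+00]]
unit [389.7 163. ] 0.7 [484.1 223.4  95.3]
unit [324.5 202.2] 0.68 [551.3 128.3 117.9]
hatch_pad [324.7 215.8] 0.74 [574.8 131.2 111.5]
cam_left_slot [387.  160.9] 0.62 [481.3 218.8  95.2]
cam_right_slot [260. 165.] 0.64 [507.8  22.9  95.2]
white_cup [335.6 162.6] 0.95 [488.6 137.5 128.6]
small_bottle [410.9 245.2] 0.69 [608.3 273.6 116.6]
squat_jar [112.1 156.5] 0.84 [ 525.8 -249.6   43.1]
```

View pics/w1.png

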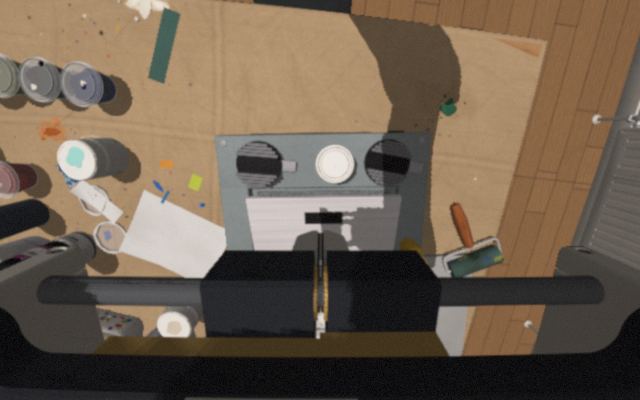

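Run:
```python
from h import *
a=cv2.imread('pics/w1.png')[125:225,210:440]; cv2.imwrite('pics/w1c.png',cv2.resize(a,None,fx=3.4,fy=3.4,interpolation=cv2.INTER_CUBIC))
```

```text
(no output)
```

View pics/w1c.png

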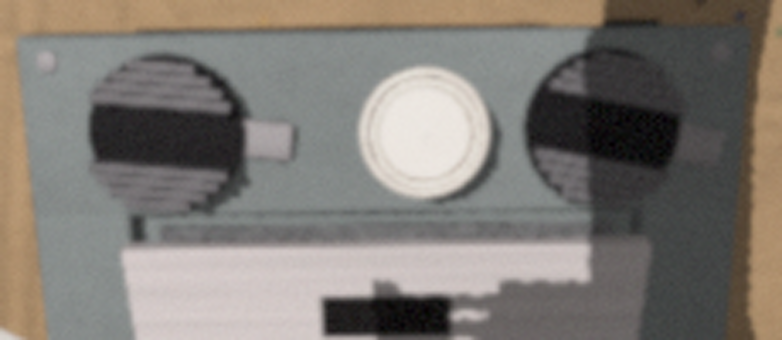

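Run:
```python
from h import *
st=state()
# depth-based head-top segmentation in wrist & top view: points with z in 106..116
for cam in ['wrist','top']:
    p=snapshot(cam); s=st if cam=='wrist' else None
    R,t=pose(p,s); H,W=p['range_z'].shape
    vs,us=np.mgrid[0:H,0:W]; f=200/np.tan(np.radians(p['vertical_fov'])/2)
    d=np.stack([(us-p['cx'])/f,(vs-p['cy'])/f],-1); q=d.copy()
    for _ in range(20): q=d/(1+p['k1']*(q**2).sum(-1,keepdims=True))
    P=np.concatenate([q,np.ones((H,W,1))],-1)*p['range_z'][...,None]@R.T+t
    for nm,c in [('L',(482,216.4)),('R',(505,20))]:
        near=np.hypot(P[...,0]-c[0],P[...,1]-c[1])<45
        z=P[...,2][near]; print(cam,nm,'n',near.sum(),np.histogram(z,bins=[80,84,87,90,93,96,99,103,107,110,113,116])[0])
        m=near&(P[...,2]>107)&(P[...,2]<116)
        if m.sum()>20:
            X=P[m][:,:2].astype(np.float32); (cx,cy),r=cv2.minEnclosingCircle(X); print('  ',cx,cy,r, np.median(P[m][:,2]), X.mean(0))
        m=near&(P[...,2]>93)&(P[...,2]<99)
        if m.sum()>20:
            X=P[m][:,:2].astype(np.float32); print('  floor',cv2.minAreaRect(X), np.median(P[m][:,2]))
    # unit top
    m=(abs(P[...,2]-85)<2.5)&(abs(P[...,0]-578)<200)&(abs(P[...,1]-127)<200); print('top z',np.median(P[m][:,2]),cv2.minAreaRect(P[m][:,:2].astype(np.float32)))
    m=(np.hypot(P[...,0]-577,P[...,1]-130)<8); print('pad z',np.median(P[m][:,2]) if m.any() else None)
```

```text
wrist L n 16035 [329 424   0  43 652 153  21  27 197 645   0]
   482.4162902832031 218.88401794433594 35.37775802612305 110.57788311253549 [481.92224 218.61658]
  floor ((476.2904357910156, 218.81373596191406), (58.90303421020508, 73.27067565917969), 17.35133171081543) 95.18734981255443
wrist R n 13853 [281 366   2  67 644 163  30  46 200 664   3]
   505.5120544433594 20.704608917236328 35.644935607910156 110.641726132911 [504.60413  21.08343]
  floor ((500.74298095703125, 24.783037185668945), (74.21952819824219, 60.2115592956543), 70.29741668701172) 95.27265672878508
top z 84.28349814786117 ((546.458984375, 125.69642639160156), (195.13604736328125, 339.17388916015625), 6.900917053222656)
pad z 111.99422189668019
top L n 0 [0 0 0 0 0 0 0 0 0 0 0]
top R n 1540 [101 145  33  47 137 106  22  25 100 144  47]
   504.1783752441406 19.071731567382812 35.13935089111328 110.88136066291418 [503.20306   19.972597]
  floor ((502.35205078125, 18.746524810791016), (67.30040740966797, 66.94953918457031), 46.49125671386719) 95.75103367314205
top z 84.86090446519142 ((581.0897827148438, 70.4908447265625), (254.37120056152344, 223.3283233642578), 6.387091636657715)
pad z 111.77330546876283
```

Emit:
{"api": "drive_tool", "payload": {
  "motion": [
    {"hand": 0,"slide": [0,0.4,5.8],"turn": 0},
    {"hand": 0,"slide": [5,0.4,5.8],"turn": 0},
    {"hand": 0,"slide": [11,0.4,5.8],"turn": 0},
    {"hand": 0,"slide": [17,0.4,5.8],"turn": 0},
    {"hand": 0,"slide": [20,0.4,5.8],"turn": 0},
    {"hand": 0,"slide": [21,0.4,5.8],"turn": 0},
    {"hand": 0,"slide": [22,0.4,5.8],"turn": 0},
    {"hand": 0,"slide": [22.8,0.4,5.8],"turn": 0},
    {"hand": 0,"slide": [23.4,0.4,5.8],"turn": 0},
    {"hand": 0,"slide": [23.8,0.4,5.8],"turn": 0},
    {"hand": 0,"slide": [23.8,0.4,5.8],"turn": 0}
  ]
}}

```text
time_s: 4.22
tcp_pos: [572.6, 132.9, 87.6]
ee_rot: [[0.0, -0.107, 0.994], [-0.0, 0.994, 0.107], [-1.0, -0.0, 0.0]]
wrist_force: [-0.4, 1.0, -0.4]
gripper_width: 0.6
```

Emit:
{"api": "drive_tool", "payload": {
  "motion": [
    {"hand": 0,"slide": [0.2,0,0],"turn": 0},
    {"hand": 0,"slide": [0.3,0,0],"turn": 0},
    {"hand": 0,"slide": [0.4,0,0],"turn": 0},
    {"hand": 0,"slide": [0.4,0,0],"turn": 0}
  ]
}}

```text
time_s: 4.72
tcp_pos: [572.6, 132.9, 83.6]
ee_rot: [[0.0, -0.107, 0.994], [-0.0, 0.994, 0.107], [-1.0, -0.0, 0.0]]
wrist_force: [1.2, -0.7, 0.2]
gripper_width: 0.2
```

Run:
```python
from h import *
st=state(); print(st['wrist_force'],st['tcp_pos'])
p=snapshot('scene'); a=p['frame'][120:260,190:390,::-1]; cv2.imwrite('pics/s2.png',cv2.resize(a,None,fx=4,fy=4,interpolation=cv2.INTER_CUBIC))
```

```text
[ 1.15073774 -0.682943    0.16660516] [572.58695833 132.94004132  83.5926243 ]
```

View pics/s2.png

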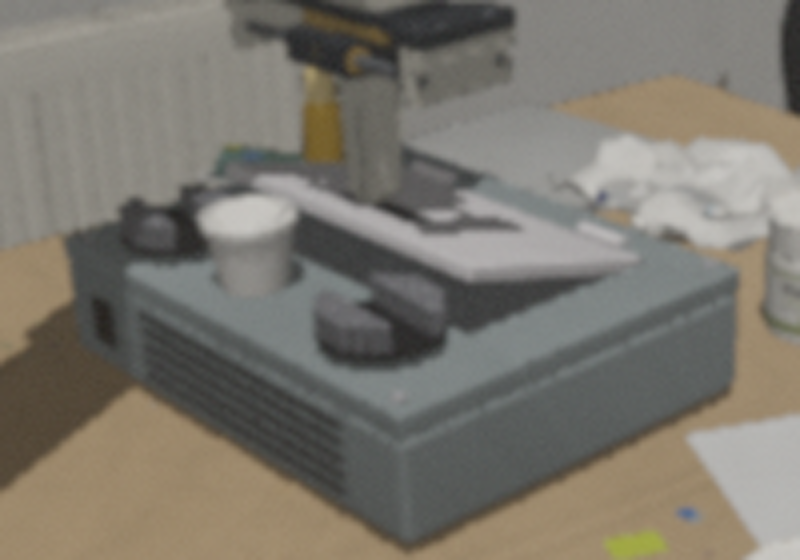

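Run:
```python
from h import *
st=state(); print(st['time_s'],st['tcp_pos'],st['q'],st['effort'])
p=snapshot('scene')
print('proj tcp',proj(p,st['tcp_pos']), 'crop',(proj(p,st['tcp_pos'])-[190,120])*4)
for z in (83.6,100,112): print(z,(proj(p,[572.6,132.9,z])-[190,120])*4)
for cr in [(375,150),(375,180),(375,195),(375,204),(360,204),(430,215),(300,190),(468,270)]:
    print(cr,depth_pt(p,(190+cr[0]/4,120+cr[1]/4)))
w=snapshot('wrist'); save(w,'w2'); t=snapshot('top'); a=t['frame'][140:290,170:340,::-1]; cv2.imwrite('pics/t2.png',cv2.resize(a,None,fx=4,fy=4)); 
print(spot_in(w,'hatch_pad'),spot_in(w,'hatch'))
```

```text
4.775 [572.58945114 132.93569719  83.63546604] [-20.48201698  32.55355603   2.74810086 115.15376917  -2.75966361
  32.35128603  80.32497541] [-1.64096917e-03 -6.52465439e+01  2.23244123e+00 -1.65889156e+01
  8.24098330e-03  7.57525186e-02  2.23332509e-04]
proj tcp [283.99574112 182.56081495] crop [375.98296447 250.2432598 ]
83.6 [376.03276035 250.31108198]
100 [374.27354082 225.03932909]
112 [372.97656006 206.34378154]
(375, 150) [568.21525536 118.47147458 152.51350722]
(375, 180) [567.51383919 119.59693708 133.84600197]
(375, 195) [567.88238785 121.42274178 123.84519644]
(375, 204) [570.91039629 127.38846339 115.60055929]
(360, 204) [563.65181214 132.45148871 115.92246757]
(430, 215) [598.02386012 110.30302203 106.84060336]
(300, 190) [541.85170471 165.09181508 120.59515528]
(468, 270) [557.49029624   9.6260058  116.694348  ]
[{'uv': [307.7, 224.5], 'score': 0.96}, {'uv': [516.4, 324.8], 'score': 0.68}] [{'uv': [473.0, 115.9], 'score': 0.26}]
```

View pics/w2.png

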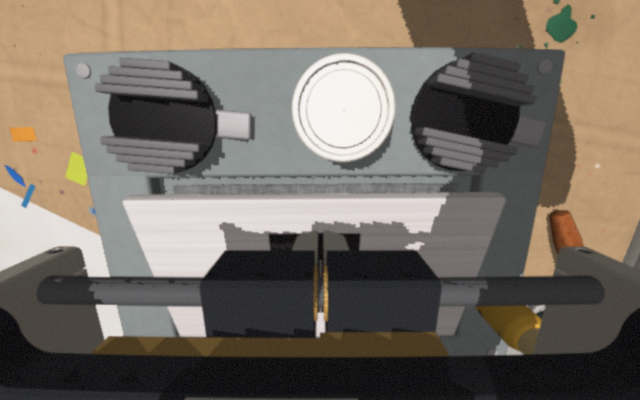

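View pics/t2.png

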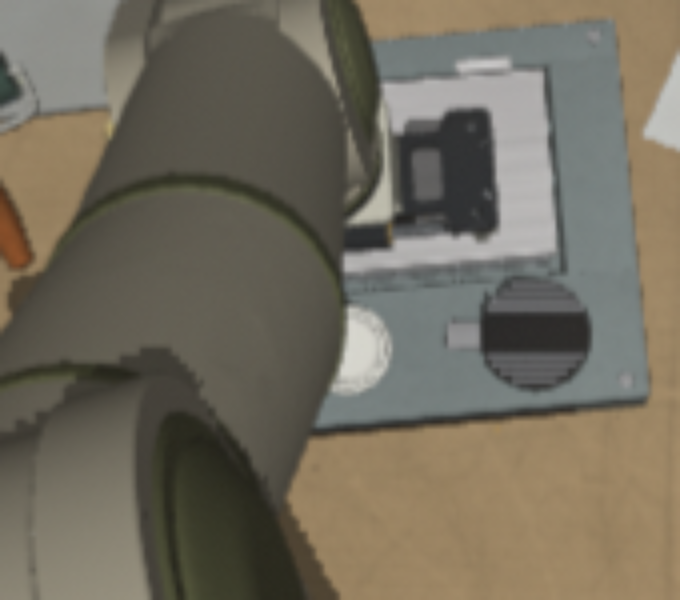

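```bash
cat >> h.py <<'E'
def cloud(p,s=None):
    R,t=pose(p,s); H,W=p['range_z'].shape
    vs,us=np.mgrid[0:H,0:W]; f=200/np.tan(np.radians(p['vertical_fov'])/2)
    d=np.stack([(us-p['cx'])/f,(vs-p['cy'])/f],-1); q=d.copy()
    for _ in range(20): q=d/(1+p['k1']*(q**2).sum(-1,keepdims=True))
    P=np.concatenate([q,np.ones((H,W,1))],-1)*p['range_z'][...,None]@R.T+t
    P[p['range_z']<=0]=np.nan
    return P
E
python3 - <<'E'
from h import *
st=state(); w=snapshot('wrist'); P=cloud(w,st)
for uv in [(240,80),(100,250),(540,250),(340,100),(300,160),(160,250),(180,215),(285,240),(300,60),(320,243),(335,245)]: print(uv,P[uv[1],uv[0]].round(1))
s=snapshot('scene'); Q=cloud(s)
m=(np.hypot(Q[...,0]-568,Q[...,1]-125)<40)&(Q[...,2]>105)
ys=np.where(m); print(ys[0].min(),ys[0].max())
for v in range(160,180,1):
    print(v,[Q[v,u].round(0).tolist() for u in (280,284,288)])
E
```

```text
(240, 80) [475.6  68.3  83.7]
(100, 250) [ 655.4 -104.9    4.5]
(540, 250) [ 6.043e+02  3.868e+02 -2.000e-01]
(340, 100) [486.  134.1 127.5]
(300, 160) [524.5 113.2  84.6]
(160, 250) [592.3  25.3 110.7]
(180, 215) [562.8  43.5 118.3]
(285, 240) [574.1 109.9 114.2]
(300, 60) [459.1 107.2  83.6]
(320, 243) [565.3 132.  134.1]
(335, 245) [563.  140.1 140.4]
0 179
160 [[564.0, 130.0, 144.0], [566.0, 115.0, 148.0], [579.0, 118.0, 144.0]]
161 [[565.0, 132.0, 141.0], [566.0, 114.0, 146.0], [578.0, 117.0, 142.0]]
162 [[566.0, 134.0, 138.0], [568.0, 118.0, 142.0], [578.0, 117.0, 139.0]]
163 [[567.0, 135.0, 135.0], [567.0, 117.0, 140.0], [577.0, 116.0, 137.0]]
164 [[565.0, 133.0, 133.0], [566.0, 115.0, 138.0], [579.0, 119.0, 134.0]]
165 [[566.0, 134.0, 130.0], [568.0, 119.0, 134.0], [578.0, 118.0, 132.0]]
166 [[566.0, 135.0, 127.0], [567.0, 118.0, 132.0], [578.0, 118.0, 129.0]]
167 [[565.0, 134.0, 125.0], [568.0, 119.0, 129.0], [579.0, 120.0, 126.0]]
168 [[566.0, 136.0, 122.0], [567.0, 119.0, 126.0], [578.0, 119.0, 124.0]]
169 [[563.0, 131.0, 122.0], [568.0, 121.0, 123.0], [583.0, 128.0, 118.0]]
170 [[566.0, 137.0, 117.0], [570.0, 125.0, 119.0], [594.0, 146.0, 107.0]]
171 [[564.0, 134.0, 115.0], [573.0, 130.0, 114.0], [584.0, 131.0, 111.0]]
172 [[559.0, 125.0, 117.0], [570.0, 125.0, 114.0], [580.0, 123.0, 112.0]]
173 [[552.0, 113.0, 120.0], [564.0, 115.0, 116.0], [574.0, 114.0, 114.0]]
174 [[548.0, 107.0, 120.0], [560.0, 109.0, 116.0], [570.0, 107.0, 114.0]]
175 [[546.0, 103.0, 120.0], [553.0, 96.0, 120.0], [565.0, 100.0, 116.0]]
176 [[545.0, 101.0, 118.0], [550.0, 91.0, 120.0], [558.0, 87.0, 119.0]]
177 [[546.0, 103.0, 114.0], [549.0, 89.0, 118.0], [553.0, 79.0, 120.0]]
178 [[544.0, 100.0, 114.0], [548.0, 88.0, 117.0], [550.0, 74.0, 120.0]]
179 [[591.0, 183.0, 72.0], [546.0, 86.0, 115.0], [551.0, 76.0, 117.0]]
```

Emit:
{"api": "drive_tool", "payload": {
  "motion": [
    {"hand": 0,"slide": [-3,0,0],"turn": 0},
    {"hand": 0,"slide": [-6,0,0],"turn": 0},
    {"hand": 0,"slide": [-6,0,0],"turn": 0}
  ]
}}

```text
time_s: 5.5
tcp_pos: [573.9, 133.2, 145.6]
ee_rot: [[0.004, -0.107, 0.994], [0.001, 0.994, 0.107], [-1.0, 0.001, 0.004]]
wrist_force: [-0.2, -0.6, -0.2]
gripper_width: 0.4
```

Run:
```python
from h import *
st=state(); print(st['tcp_pos'],st['wrist_force'])
p=snapshot('scene'); print((proj(p,st['tcp_pos'])-[190,90])*4); a=p['frame'][90:230,190:390,::-1]; cv2.imwrite('pics/s3.png',cv2.resize(a,None,fx=4,fy=4,interpolation=cv2.INTER_CUBIC))
```

```text
[573.88865669 133.2397111  145.64499251] [-0.21824424 -0.60299153 -0.20489556]
[370.87434581 272.35596125]
```

View pics/s3.png

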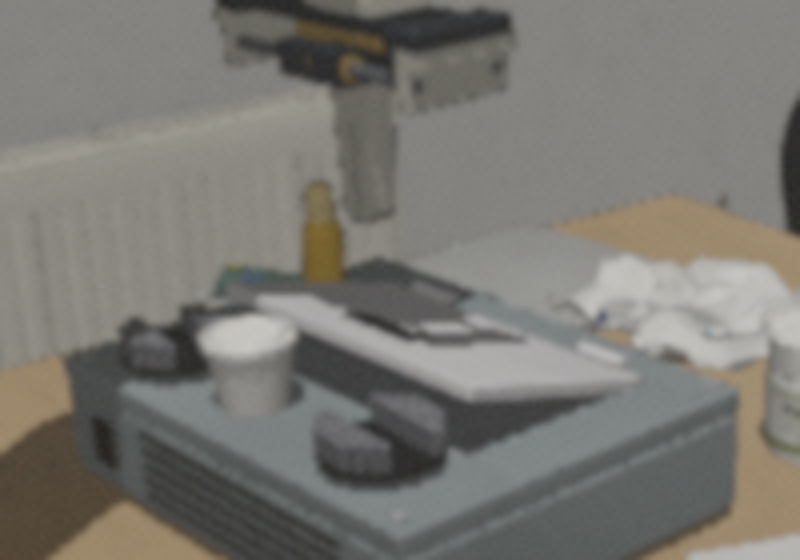

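Run:
```python
from h import *
p=snapshot('scene'); Q=cloud(p)
for v in range(134,150):
    print(v,[Q[v,u].round(0).tolist() for u in (277,280,283,286,289)])
```

```text
134 [[562.0, 132.0, 207.0], [567.0, 126.0, 207.0], [570.0, 117.0, 209.0], [578.0, 118.0, 207.0], [1303.0, 1310.0, -211.0]]
135 [[564.0, 135.0, 204.0], [565.0, 123.0, 206.0], [569.0, 117.0, 207.0], [578.0, 118.0, 205.0], [1297.0, 1301.0, -214.0]]
136 [[564.0, 135.0, 201.0], [564.0, 122.0, 204.0], [570.0, 118.0, 204.0], [578.0, 119.0, 202.0], [1299.0, 1304.0, -220.0]]
137 [[563.0, 135.0, 199.0], [566.0, 125.0, 201.0], [570.0, 118.0, 202.0], [576.0, 116.0, 201.0], [1302.0, 1311.0, -228.0]]
138 [[565.0, 138.0, 196.0], [566.0, 126.0, 198.0], [567.0, 115.0, 200.0], [580.0, 122.0, 196.0], [1301.0, 1310.0, -234.0]]
139 [[565.0, 137.0, 193.0], [566.0, 127.0, 196.0], [567.0, 115.0, 198.0], [576.0, 116.0, 196.0], [1299.0, 1307.0, -238.0]]
140 [[566.0, 140.0, 190.0], [565.0, 124.0, 194.0], [570.0, 119.0, 194.0], [577.0, 118.0, 193.0], [1293.0, 1297.0, -240.0]]
141 [[562.0, 134.0, 190.0], [565.0, 126.0, 191.0], [569.0, 118.0, 192.0], [578.0, 120.0, 190.0], [1296.0, 1303.0, -248.0]]
142 [[563.0, 136.0, 187.0], [564.0, 124.0, 189.0], [567.0, 115.0, 191.0], [577.0, 119.0, 188.0], [1295.0, 1303.0, -2
[... 215 characters left out ...]
.0, 181.0], [1295.0, 1303.0, -265.0]]
145 [[564.0, 138.0, 179.0], [566.0, 128.0, 181.0], [570.0, 122.0, 181.0], [1282.0, 1314.0, -271.0], [1282.0, 1282.0, -263.0]]
146 [[1229.0, 1324.0, -268.0], [566.0, 127.0, 179.0], [1255.0, 1302.0, -268.0], [1281.0, 1315.0, -277.0], [1296.0, 1307.0, -278.0]]
147 [[1224.0, 1315.0, -270.0], [1233.0, 1298.0, -268.0], [1255.0, 1302.0, -274.0], [1277.0, 1308.0, -280.0], [1291.0, 1299.0, -281.0]]
148 [[1222.0, 1311.0, -275.0], [1235.0, 1301.0, -275.0], [1258.0, 1308.0, -282.0], [1274.0, 1303.0, -284.0], [1290.0, 1298.0, -286.0]]
149 [[1223.0, 1314.0, -281.0], [1236.0, 1304.0, -282.0], [1257.0, 1308.0, -287.0], [1279.0, 1313.0, -294.0], [1291.0, 1301.0, -293.0]]
```

Emit:
{"api": "drive_tool", "payload": {
  "motion": [
    {"hand": 0,"slide": [4,-0.4,0],"turn": 0},
    {"hand": 0,"slide": [6,-0.4,0],"turn": 0},
    {"hand": 0,"slide": [6.6,-0.4,0],"turn": 0},
    {"hand": 0,"slide": [7.2,-0.4,0],"turn": 0},
    {"hand": 0,"slide": [7.8,-0.4,0],"turn": 0},
    {"hand": 0,"slide": [8.4,-0.4,0],"turn": 0},
    {"hand": 0,"slide": [8.8,-0.4,0],"turn": 0},
    {"hand": 0,"slide": [9.1,-0.4,0],"turn": 0},
    {"hand": 0,"slide": [9.1,-0.4,0],"turn": 0}
  ]
}}

```text
time_s: 6.72
tcp_pos: [573.3, 129.0, 52.6]
ee_rot: [[0.0, -0.107, 0.994], [0.0, 0.994, 0.107], [-1.0, 0.0, 0.0]]
wrist_force: [-0.6, -0.2, -0.4]
gripper_width: 0.7
```

Run:
```python
from h import *
st=state(); print(st['tcp_pos'],st['wrist_force'])
p=snapshot('scene'); a=p['frame'][120:260,190:390,::-1]; cv2.imwrite('pics/s4.png',cv2.resize(a,None,fx=4,fy=4,interpolation=cv2.INTER_CUBIC))
w=snapshot('wrist'); save(w,'w4'); P=cloud(w,st)
u=np.array([np.cos(np.radians(6.4)),np.sin(np.radians(6.4))]); v=np.array([-u[1],u[0]])
d=P[...,:2]-[578,128.6]; a=d@u;b=d@v
for x in (-35,-20,-5,10,30):
  for y in (-90,-60,60,90):
    m=(abs(a-x)<4)&(abs(b-y)<4); print(x,y,m.sum(),np.round(np.nanmedian(P[m][:,2]),1) if m.any() else '')
```

```text
[573.25393013 129.00609607  52.61253023] [-0.61007229 -0.24947451 -0.39928839]
-35 -90 164 84.1
-35 -60 896 185.7
-35 60 773 185.2
-35 90 182 84.3
-20 -90 144 84.3
-20 -60 142 84.2
-20 60 151 84.3
-20 90 146 84.2
-5 -90 146 84.2
-5 -60 133 84.3
-5 60 140 84.4
-5 90 135 84.3
10 -90 128 84.4
10 -60 0 
10 60 0 
10 90 126 84.4
30 -90 0 
30 -60 0 
30 60 0 
30 90 0
```

View pics/s4.png

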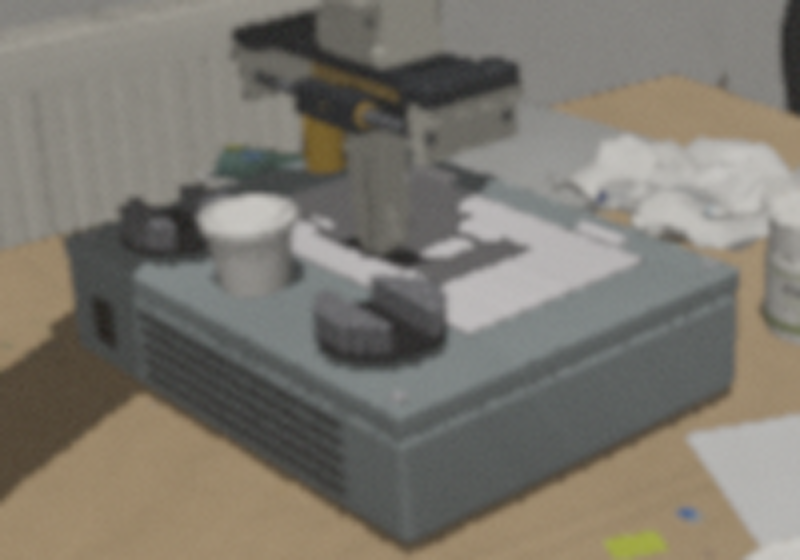

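Emit:
{"api": "drive_tool", "payload": {
  "motion": [
    {"hand": 0,"slide": [0.1,0,0],"turn": 0},
    {"hand": 0,"slide": [0.15,0,0],"turn": 0},
    {"hand": 0,"slide": [0.15,0,0],"turn": 0}
  ]
}}

```text
time_s: 7.2
tcp_pos: [573.4, 129.0, 52.3]
ee_rot: [[0.001, -0.107, 0.994], [0.0, 0.994, 0.107], [-1.0, 0.0, 0.001]]
wrist_force: [-2.8, -0.4, 13.7]
gripper_width: 0.7
```

Emit:
{"api": "drive_tool", "payload": {
  "motion": [
    {"hand": 0,"slide": [-4,0,0],"turn": 0},
    {"hand": 0,"slide": [-7,1,-1],"turn": 2},
    {"hand": 0,"slide": [-7,4,-4],"turn": 8},
    {"hand": 0,"slide": [-7,8,-7],"turn": 8},
    {"hand": 0,"slide": [-7,9.8,-8.1],"turn": 8},
    {"hand": 0,"slide": [-7,9.8,-8.1],"turn": 8},
    {"hand": 0,"slide": [-7,9.8,-8.1],"turn": 8}
  ]
}}

```text
time_s: 8.07
tcp_pos: [482.8, 217.0, 121.2]
ee_rot: [[0.001, 0.033, 0.999], [-0.0, 0.999, -0.033], [-1.0, -0.0, 0.001]]
wrist_force: [-0.3, -0.4, 0.4]
gripper_width: 0.7
```

Run:
```python
from h import *
st=state(); print(st['tcp_pos'],np.round(st['ee_rot'],3).tolist(),st['wrist_force'])
w=snapshot('wrist'); save(w,'w5'); P=cloud(w,st)
p=snapshot('scene'); a=p['frame'][120:260,190:390,::-1]; cv2.imwrite('pics/s5.png',cv2.resize(a,None,fx=4,fy=4,interpolation=cv2.INTER_CUBIC))
u=np.array([np.cos(np.radians(6.4)),np.sin(np.radians(6.4))]); v=np.array([-u[1],u[0]])
d=P[...,:2]-[578,128.6]; a=d@u;b=d@v
for x in (-50,-35,-20,-5,10,30):
  for y in (-90,-60,0,60,90):
    m=(abs(a-x)<4)&(abs(b-y)<4); print(x,y,m.sum(),np.round(np.nanmedian(P[m][:,2]),1) if m.any() else '')
for n in ('cam_left_slot','cam_right_slot'):
    for r in mark_of(w,n)[:2]: print(n,r,at_z(w,r['uv'],96,st))
```

```text
[482.78015033 216.96953217 121.23305409] [[0.001, 0.033, 0.999], [-0.0, 0.999, -0.033], [-1.0, -0.0, 0.001]] [-0.34175068 -0.36741265  0.40958507]
-50 -90 10 84.2
-50 -60 61 84.4
-50 0 0 
-50 60 1 84.1
-50 90 0 
-35 -90 0 
-35 -60 3 69.0
-35 0 0 
-35 60 0 
-35 90 0 
-20 -90 0 
-20 -60 0 
-20 0 0 
-20 60 0 
-20 90 0 
-5 -90 50 84.3
-5 -60 57 84.3
-5 0 0 
-5 60 0 
-5 90 0 
10 -90 50 84.5
10 -60 53 84.3
10 0 0 
10 60 0 
10 90 0 
30 -90 0 
30 -60 11 84.0
30 0 0 
30 60 0 
30 90 1 83.9
cam_left_slot {'uv': [323.1, 217.8], 'score': 0.75} [484.42537372 219.46810097  96.        ]
cam_right_slot {'uv': [104.7, 247.2], 'score': 0.6} [505.92530656  23.4139069   96.        ]
```

View pics/w5.png

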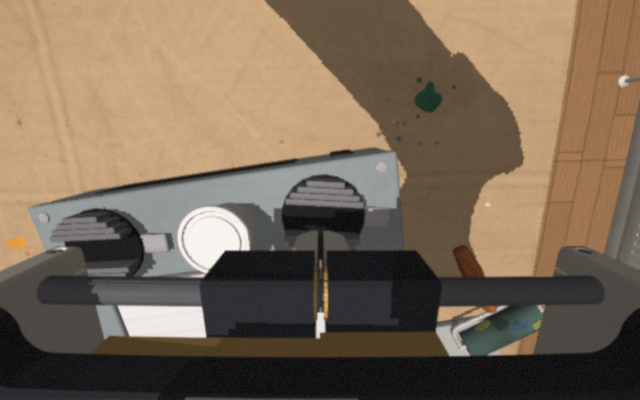

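View pics/s5.png

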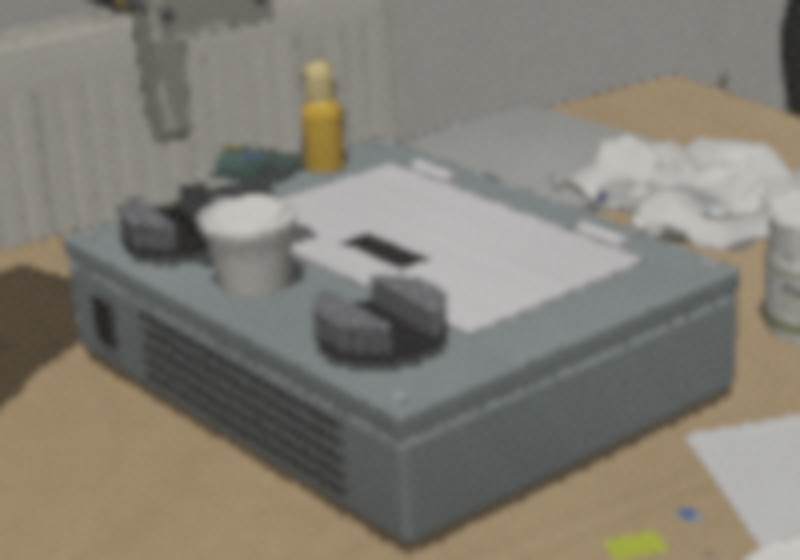

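Emit:
{"api": "drive_tool", "payload": {
  "motion": [
    {"hand": 0,"slide": [2,0.1,0.05],"turn": 0},
    {"hand": 0,"slide": [3.7,0.1,0.05],"turn": 0},
    {"hand": 0,"slide": [4.3,0.1,0.05],"turn": 0},
    {"hand": 0,"slide": [4.6,0.1,0.05],"turn": 0},
    {"hand": 0,"slide": [4.9,0.1,0.05],"turn": 0},
    {"hand": 0,"slide": [4.9,0.1,0.05],"turn": 0}
  ]
}}

```text
time_s: 9.02
tcp_pos: [482.6, 218.7, 72.3]
ee_rot: [[0.0, 0.032, 0.999], [0.0, 0.999, -0.032], [-1.0, 0.0, 0.0]]
wrist_force: [-0.2, 0.6, -0.1]
gripper_width: 0.4
```

Emit:
{"api": "drive_tool", "payload": {
  "motion": [
    {"hand": 0,"slide": [0.4,0,0],"turn": 0},
    {"hand": 0,"slide": [0.65,0,0],"turn": 0},
    {"hand": 0,"slide": [0.65,0,0],"turn": 8},
    {"hand": 0,"slide": [0.65,0,0],"turn": 16},
    {"hand": 0,"slide": [0.65,0,0],"turn": 24},
    {"hand": 0,"slide": [0.65,0,0],"turn": 32},
    {"hand": 0,"slide": [0.65,0,0],"turn": 40},
    {"hand": 0,"slide": [0.65,0,0],"turn": 40}
  ]
}}

```text
time_s: 10.02
tcp_pos: [482.4, 218.8, 65.5]
ee_rot: [[-0.0, 0.666, 0.746], [-0.001, 0.746, -0.666], [-1.0, -0.0, 0.0]]
wrist_force: [-0.0, 0.2, 0.1]
gripper_width: 0.3
```

Run:
```python
from h import *
st=state(); print(st['torque'],st['wrist_force'])
w=snapshot('wrist'); save(w,'w6')
```

```text
[-0.07131076  0.02476794  0.04193387] [-0.04233996  0.15453454  0.13955222]
```

View pics/w6.png

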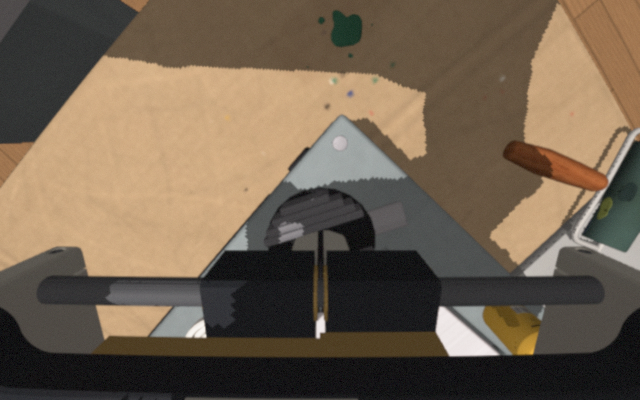

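Emit:
{"api": "drive_tool", "payload": {
  "motion": [
    {"hand": 0,"slide": [0,0,0],"turn": 8},
    {"hand": 0,"slide": [0,0,0],"turn": 16},
    {"hand": 0,"slide": [0,0,0],"turn": 24},
    {"hand": 0,"slide": [0,0,0],"turn": 32},
    {"hand": 0,"slide": [0,0,0],"turn": 40},
    {"hand": 0,"slide": [0,0,0],"turn": 46},
    {"hand": 0,"slide": [0,0,0],"turn": 51},
    {"hand": 0,"slide": [0,0,0],"turn": 55},
    {"hand": 0,"slide": [0,0,0],"turn": 57},
    {"hand": 0,"slide": [0,0,0],"turn": 57}
  ]
}}

```text
time_s: 11.32
tcp_pos: [482.2, 219.0, 65.5]
ee_rot: [[-0.001, 0.988, -0.151], [0.0, -0.151, -0.988], [-1.0, -0.001, -0.0]]
wrist_force: [-1.5, 2.4, 0.8]
gripper_width: 0.7
```

Run:
```python
from h import *
st=state(); print(st['torque'],st['wrist_force'],st['effort'])
w=snapshot('wrist'); save(w,'w7')
```

```text
[0.43328646 0.31595464 0.1060095 ] [-1.47480935  2.44943956  0.75297422] [  1.37681253 -58.45669985  10.72982669 -12.3085016    0.16741485
  -0.46660169  -0.28854361]
```

View pics/w7.png

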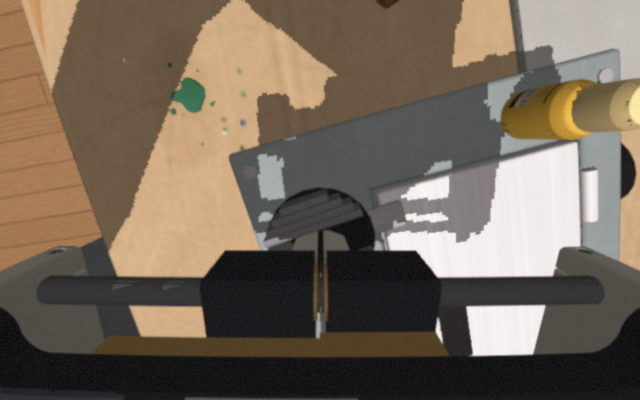

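Emit:
{"api": "drive_tool", "payload": {
  "motion": [
    {"hand": 0,"slide": [0,0,0],"turn": 2},
    {"hand": 0,"slide": [0,0,0],"turn": 4},
    {"hand": 0,"slide": [0,0,0],"turn": 4}
  ]
}}

```text
time_s: 11.75
tcp_pos: [482.3, 219.0, 65.6]
ee_rot: [[-0.0, 0.975, -0.222], [0.0, -0.222, -0.975], [-1.0, -0.0, -0.0]]
wrist_force: [-1.9, 4.6, -0.8]
gripper_width: 0.6
```

Run:
```python
from h import *
st=state(); print(st['torque'],st['wrist_force'],st['effort'][6])
```

```text
[0.84249051 0.43399435 0.12300967] [-1.92468739  4.58820644 -0.8424041 ] -0.302275987342
```

Emit:
{"api": "drive_tool", "payload": {
  "motion": [
    {"hand": 0,"slide": [0,0,0],"turn": 2},
    {"hand": 0,"slide": [0,0,0],"turn": 4},
    {"hand": 0,"slide": [0,0,0],"turn": 4}
  ]
}}

```text
time_s: 12.12
tcp_pos: [482.7, 219.1, 65.6]
ee_rot: [[0.0, 0.957, -0.29], [0.0, -0.29, -0.957], [-1.0, 0.0, -0.0]]
wrist_force: [-0.3, 5.9, -1.8]
gripper_width: 0.5
```

Run:
```python
from h import *
st=state(); print(st['torque'],st['wrist_force'],st['effort'][6])
w=snapshot('wrist'); save(w,'w8')
```

```text
[1.14195034 0.2402316  0.37554034] [-0.29951488  5.86918428 -1.76536554] -0.6464329361915588
```

View pics/w8.png

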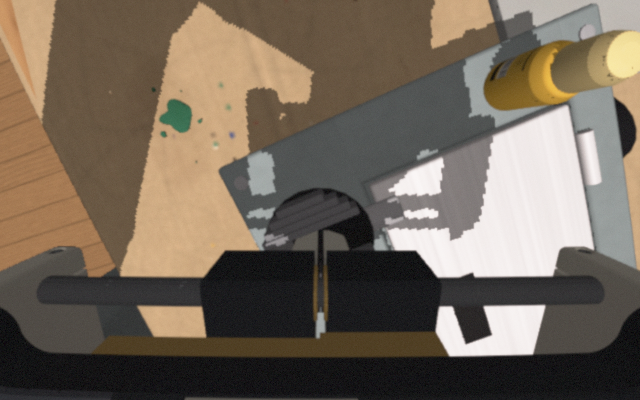

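Emit:
{"api": "drive_tool", "payload": {
  "motion": [
    {"hand": 0,"slide": [0,0,0],"turn": 2},
    {"hand": 0,"slide": [0,0,0],"turn": 2}
  ]
}}

```text
time_s: 12.42
tcp_pos: [483.1, 219.1, 65.7]
ee_rot: [[0.001, 0.947, -0.322], [0.0, -0.322, -0.947], [-1.0, 0.001, -0.0]]
wrist_force: [-0.1, 4.3, -2.6]
gripper_width: 0.5
```

Run:
```python
from h import *
st=state(); print(st['torque'],st['wrist_force'],st['effort'][6],st['ee_rot'][:,1] if hasattr(st['ee_rot'],'shape') else '')
```

```text
[1.16117895 0.01452797 0.56888212] [-0.06012751  4.2652631  -2.6374167 ] -0.7318173162639141 [ 0.94661198 -0.32237377  0.00095475]
```

Emit:
{"api": "drive_tool", "payload": {
  "motion": [
    {"hand": 0,"slide": [0,0,0],"turn": -8},
    {"hand": 0,"slide": [0,0,0],"turn": -14},
    {"hand": 0,"slide": [-1,0,0],"turn": -14},
    {"hand": 0,"slide": [-4,0,0],"turn": -14},
    {"hand": 0,"slide": [-7,0,0],"turn": -18},
    {"hand": 0,"slide": [-7,0,0],"turn": -28}
  ]
}}

```text
time_s: 13.18
tcp_pos: [484.1, 218.3, 138.1]
ee_rot: [[0.004, 0.987, 0.159], [0.001, 0.159, -0.987], [-1.0, 0.004, -0.0]]
wrist_force: [-0.4, 0.1, -0.5]
gripper_width: 0.6
```

Emit:
{"api": "drive_tool", "payload": {
  "motion": [
    {"hand": 0,"slide": [0,0,3],"turn": -10},
    {"hand": 0,"slide": [0,-0.3,7],"turn": -20},
    {"hand": 0,"slide": [0,-0.6,11],"turn": -30},
    {"hand": 0,"slide": [0,-0.8,15],"turn": -40},
    {"hand": 0,"slide": [0,-1,18],"turn": -50},
    {"hand": 0,"slide": [0,-1,19.8],"turn": -60},
    {"hand": 0,"slide": [0,-1,19.8],"turn": -70},
    {"hand": 0,"slide": [0,-1,19.8],"turn": -80},
    {"hand": 0,"slide": [0,-1,19.8],"turn": -82},
    {"hand": 0,"slide": [0,-1,19.8],"turn": -82}
  ]
}}

```text
time_s: 14.42
tcp_pos: [504.2, 21.1, 135.9]
ee_rot: [[0.0, -0.015, 1.0], [-0.0, 1.0, 0.015], [-1.0, -0.0, 0.0]]
wrist_force: [0.7, -0.6, -0.0]
gripper_width: 0.5
```

Run:
```python
from h import *
st=state(); print(st['tcp_pos'],np.round(st['ee_rot'],3).tolist(),st['q'])
w=snapshot('wrist'); save(w,'w9')
for n in ('cam_left_slot','cam_right_slot'):
    for r in mark_of(w,n)[:2]: print(n,r,at_z(w,r['uv'],96,st))
t=snapshot('scene'); a=t['frame'][120:260,190:390,::-1]; cv2.imwrite('pics/s9.png',cv2.resize(a,None,fx=4,fy=4,interpolation=cv2.INTER_CUBIC))
```

```text
[504.21329862  21.06209217 135.86977642] [[0.0, -0.015, 1.0], [-0.0, 1.0, 0.015], [-1.0, -0.0, 0.0]] [-15.0174395   23.62193973   8.37921095 123.45814056  -6.06241818
  33.2758451   88.62290625]
cam_left_slot {'uv': [541.2, 192.5], 'score': 0.58} [483.57551391 220.17450529  96.        ]
cam_left_slot {'uv': [442.3, 197.6], 'score': 0.23} [489.82119945 130.12473497  96.        ]
cam_right_slot {'uv': [319.6, 213.8], 'score': 0.64} [506.6592619   20.59739753  96.        ]
```

View pics/w9.png

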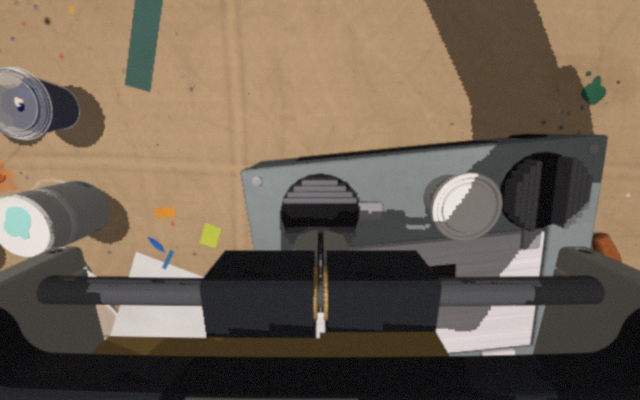

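View pics/s9.png

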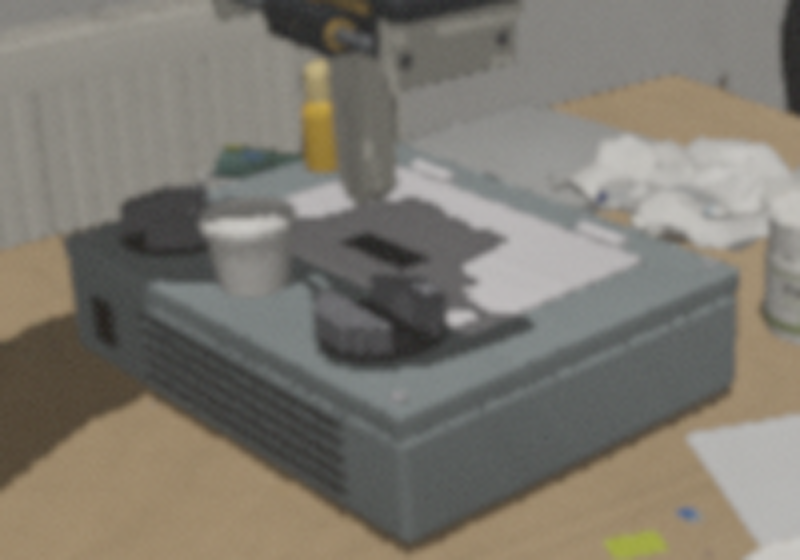

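Emit:
{"api": "drive_tool", "payload": {
  "motion": [
    {"hand": 0,"slide": [3,0,0.1],"turn": 0},
    {"hand": 0,"slide": [5.2,0,0.1],"turn": 0},
    {"hand": 0,"slide": [5.8,0,0.1],"turn": 0},
    {"hand": 0,"slide": [6.1,0,0.1],"turn": 0},
    {"hand": 0,"slide": [6.4,0,0.1],"turn": 0},
    {"hand": 0,"slide": [6.4,0,0.1],"turn": 0}
  ]
}}

```text
time_s: 15.38
tcp_pos: [505.4, 21.7, 72.0]
ee_rot: [[0.001, -0.02, 1.0], [0.0, 1.0, 0.02], [-1.0, 0.0, 0.001]]
wrist_force: [0.4, 0.4, 0.7]
gripper_width: 0.4
```

Emit:
{"api": "drive_tool", "payload": {
  "motion": [
    {"hand": 0,"slide": [0.4,0,0],"turn": 0},
    {"hand": 0,"slide": [0.65,0,0],"turn": 0},
    {"hand": 0,"slide": [0.65,0,0],"turn": 8},
    {"hand": 0,"slide": [0.65,0,0],"turn": 16},
    {"hand": 0,"slide": [0.65,0,0],"turn": 24},
    {"hand": 0,"slide": [0.65,0,0],"turn": 32},
    {"hand": 0,"slide": [0.65,0,0],"turn": 40},
    {"hand": 0,"slide": [0.65,0,0],"turn": 40}
  ]
}}

```text
time_s: 16.38
tcp_pos: [505.7, 21.4, 65.1]
ee_rot: [[0.001, 0.626, 0.78], [-0.001, 0.78, -0.626], [-1.0, -0.0, 0.001]]
wrist_force: [1.7, -1.5, -0.4]
gripper_width: 0.2
```

Run:
```python
from h import *
st=state(); print(st['torque'],st['wrist_force'])
w=snapshot('wrist'); save(w,'w10')
```

```text
[-0.40212585 -0.35782969  0.11755442] [ 1.71678561 -1.51632472 -0.44221316]
```

View pics/w10.png

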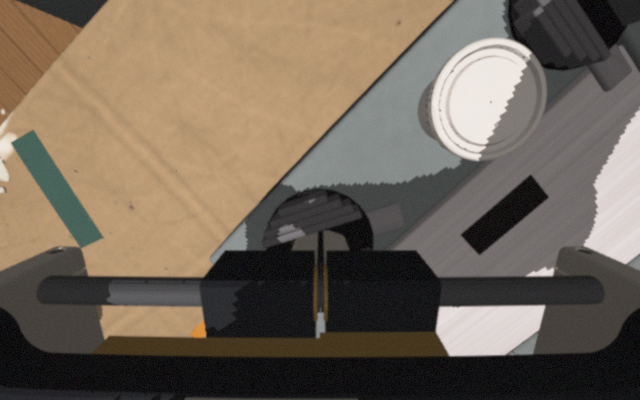

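Emit:
{"api": "drive_tool", "payload": {
  "motion": [
    {"hand": 0,"slide": [0,0,0],"turn": 8},
    {"hand": 0,"slide": [0,0,0],"turn": 16},
    {"hand": 0,"slide": [0,0,0],"turn": 24},
    {"hand": 0,"slide": [0,0,0],"turn": 32},
    {"hand": 0,"slide": [0,0,0],"turn": 40},
    {"hand": 0,"slide": [0,0,0],"turn": 48},
    {"hand": 0,"slide": [0,0,0],"turn": 54},
    {"hand": 0,"slide": [0,0,0],"turn": 59},
    {"hand": 0,"slide": [0,0,0],"turn": 62},
    {"hand": 0,"slide": [0,0,0],"turn": 64},
    {"hand": 0,"slide": [0,0,0],"turn": 64}
  ]
}}

```text
time_s: 17.8
tcp_pos: [505.8, 20.8, 65.2]
ee_rot: [[0.001, 0.975, -0.221], [-0.001, -0.221, -0.975], [-1.0, 0.002, 0.001]]
wrist_force: [3.3, -4.3, -2.4]
gripper_width: 0.5
```

Run:
```python
from h import *
st=state(); print(st['torque'],st['wrist_force'],st['q'])
```

```text
[-1.08194765 -0.651359    0.08789244] [ 3.28394346 -4.33719956 -2.37024822] [-32.45155399  34.90658075  35.13832629 127.62105432 -42.10950364
  29.29304578  22.97515444]
```

Emit:
{"api": "drive_tool", "payload": {
  "motion": [
    {"hand": 0,"slide": [0,0,0],"turn": 2},
    {"hand": 0,"slide": [0,0,0],"turn": 4},
    {"hand": 0,"slide": [0,0,0],"turn": 4}
  ]
}}

```text
time_s: 18.18
tcp_pos: [505.5, 20.7, 65.2]
ee_rot: [[0.001, 0.958, -0.288], [-0.001, -0.288, -0.958], [-1.0, 0.001, 0.001]]
wrist_force: [2.8, -5.3, 0.2]
gripper_width: 0.8
```

Run:
```python
from h import *
st=state(); print(st['torque'],st['wrist_force'],st['q'])
```

```text
[-1.28861241 -0.40062828  0.39502901] [ 2.84655574 -5.3445474   0.19781711] [-33.14294992  35.2273566   36.28868511 127.67995486 -43.21863284
  29.77708732  20.25601894]
```

At the stop by torque; one more small nudge, then back off and lift.

Emit:
{"api": "drive_tool", "payload": {
  "motion": [
    {"hand": 0,"slide": [0,0,0],"turn": 2},
    {"hand": 0,"slide": [0,0,0],"turn": 2}
  ]
}}

```text
time_s: 18.42
tcp_pos: [505.3, 20.7, 65.2]
ee_rot: [[0.0, 0.947, -0.321], [-0.001, -0.321, -0.947], [-1.0, 0.001, 0.001]]
wrist_force: [2.2, -5.7, -0.5]
gripper_width: 0.4
```

Run:
```python
from h import *
st=state(); print(st['torque'],st['wrist_force'])
```

```text
[-1.32853815 -0.25263422  0.72398851] [ 2.15277429 -5.65382847 -0.49922088]
```

Emit:
{"api": "drive_tool", "payload": {
  "motion": [
    {"hand": 0,"slide": [0,0,0],"turn": -8},
    {"hand": 0,"slide": [0,0,0],"turn": -14},
    {"hand": 0,"slide": [-1,0,0],"turn": -14},
    {"hand": 0,"slide": [-4,0,0],"turn": -14},
    {"hand": 0,"slide": [-9,0,0],"turn": -20},
    {"hand": 0,"slide": [-15,0,0],"turn": -30},
    {"hand": 0,"slide": [-20,0,0],"turn": -40},
    {"hand": 0,"slide": [-22,0,0],"turn": -50},
    {"hand": 0,"slide": [-22,0,0],"turn": -60},
    {"hand": 0,"slide": [-22,0,0],"turn": -70},
    {"hand": 0,"slide": [-22,0,0],"turn": -80},
    {"hand": 0,"slide": [-22,0,0],"turn": -80}
  ]
}}

```text
time_s: 19.92
tcp_pos: [504.4, 21.5, 285.5]
ee_rot: [[-0.001, 0.485, 0.875], [0.0, 0.875, -0.485], [-1.0, 0.0, -0.001]]
wrist_force: [-0.7, 0.8, 0.5]
gripper_width: 0.4
```

Run:
```python
from h import *
st=state(); print(st['torque'],st['wrist_force'],st['tcp_pos'])
w=snapshot('wrist'); save(w,'w11'); P=cloud(w,st)
a=w['frame'][60:260,150:600,::-1]; cv2.imwrite('pics/w11c.png',cv2.resize(a,(800,356),interpolation=cv2.INTER_CUBIC))
t=snapshot('scene'); a=t['frame'][120:260,190:390,::-1]; cv2.imwrite('pics/s11.png',cv2.resize(a,None,fx=4,fy=4,interpolation=cv2.INTER_CUBIC))
for n,z in (('white_cup',85),('small_bottle',85),('squat_jar',0)):
    for r in mark_of(t,n)[:1]: print(n,r, at_z(t,r['uv'],z))
```

```text
[ 0.04609961 -0.01742032  0.02057604] [-0.65120222  0.7975051   0.49756629] [504.41385829  21.52667973 285.48462879]
white_cup {'uv': [251.9, 188.2], 'score': 0.79} [494.87645586 149.84280444  85.        ]
small_bottle {'uv': [271.4, 163.1], 'score': 0.8} [614.73346947 266.23642441  85.        ]
squat_jar {'uv': [389.7, 302.5], 'score': 0.94} [ 531.93065394 -278.84630516    0.        ]
```

View pics/w11c.png

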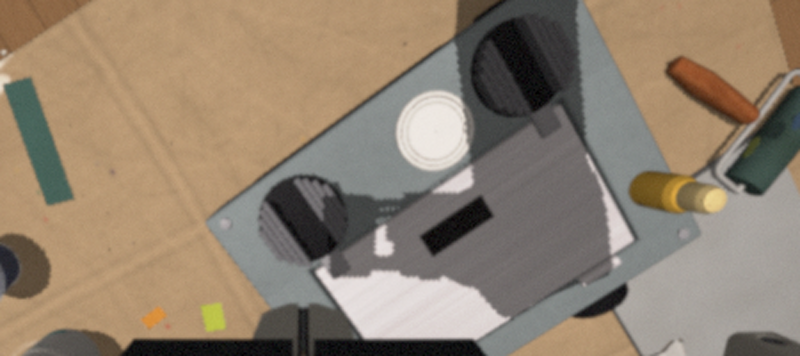

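View pics/s11.png

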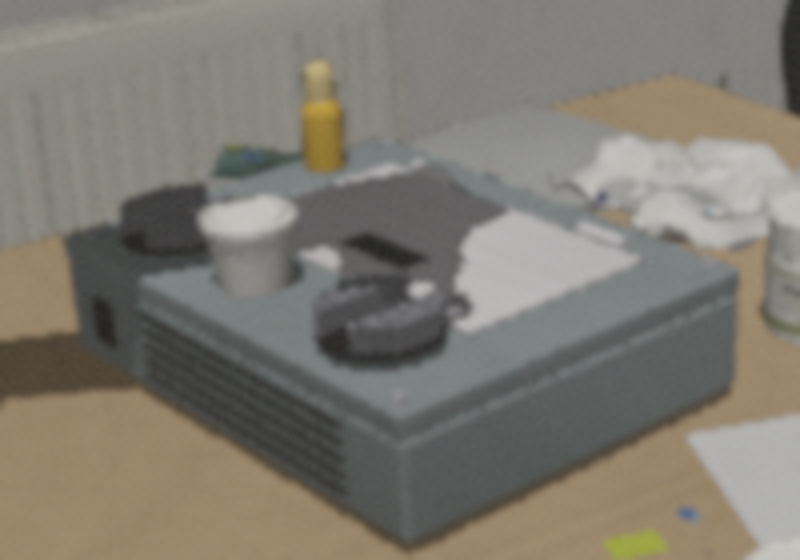

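Run:
```python
from h import *
st=state()
w=snapshot('wrist'); P=cloud(w,st)
for nm,c in (('L',(482.8,218.5)),('R',(505.3,20.9))):
    m=(np.hypot(P[...,0]-c[0],P[...,1]-c[1])<40)&(P[...,2]>107.5)&(P[...,2]<116)
    X=P[m][:,:2]
    best=[]
    for y in np.arange(-25,40,0.5):
        n=np.array([-np.sin(np.radians(y)),np.cos(np.radians(y))]); s=np.sort((X-c)@n)
        s=s[abs(s)<25]; g=np.diff(s); k=g.argmax(); best.append((g[k],y,s[k],s[k+1]))
    best.sort(reverse=True); print(nm,len(X),[tuple(np.round(b,1)) for b in best[:6]])
m=(abs(P[...,2]-84.5)<2)&(abs(P[...,0]-578)<160)&(abs(P[...,1]-128)<190)
# front edge yaw of unit from minAreaRect
print(cv2.minAreaRect(P[m][:,:2].astype(np.float32)))
u=np.array([np.cos(np.radians(6.4)),np.sin(np.radians(6.4))]); v=np.array([-u[1],u[0]])
d=P[...,:2]-[578,128.6]; a=d@u;b=d@v
for x in (-30,-20,-5,10,30):
  print(x,[(y,np.round(np.nanmedian(P[(abs(a-x)<4)&(abs(b-y)<4)][:,2]),1)) for y in (-80,-50,0,60,90,135) if ((abs(a-x)<4)&(abs(b-y)<4)).any()])
# tongue heights
for x in (-38,-33):
  print('tongue',[(y,np.round(np.nanmedian(P[(abs(a-x)<3)&(abs(b-y)<3)][:,2]),1)) for y in (-116,-112,-108,-104,-100,-96,-92,-88,88,92,96,100,104,108,112) if ((abs(a-x)<3)&(abs(b-y)<3)).any()])
```

```text
L 1295 [(np.float64(24.2), np.float64(6.0), np.float64(-11.6), np.float64(12.6)), (np.float64(24.1), np.float64(6.5), np.float64(-11.5), np.float64(12.6)), (np.float64(24.0), np.float64(5.5), np.float64(-11.5), np.float64(12.5)), (np.float64(23.8), np.float64(7.0), np.float64(-11.4), np.float64(12.5)), (np.float64(23.6), np.float64(5.0), np.float64(-11.4), np.float64(12.3)), (np.float64(23.6), np.float64(7.5), np.float64(-11.2), np.float64(12.4))]
R 1001 [(np.float64(25.8), np.float64(6.5), np.float64(-12.6), np.float64(13.2)), (np.float64(25.6), np.float64(7.0), np.float64(-12.4), np.float64(13.2)), (np.float64(25.5), np.float64(6.0), np.float64(-12.5), np.float64(13.0)), (np.float64(25.2), np.float64(7.5), np.float64(-12.3), np.float64(13.0)), (np.float64(25.1), np.float64(5.5), np.float64(-12.3), np.float64(12.8)), (np.float64(24.8), np.float64(8.0), np.float64(-12.1), np.float64(12.7))]
((576.343505859375, 129.91552734375), (254.86038208007812, 338.4922180175781), 6.614177227020264)
-30 [(-80, np.float64(84.2)), (-50, np.float64(84.7)), (0, np.float64(84.1)), (60, np.float64(84.4
[... 723 characters left out ...]
.float64(84.8)), (-104, np.float64(92.2)), (-100, np.float64(92.2)), (-96, np.float64(92.4)), (-92, np.float64(92.0)), (-88, np.float64(83.4)), (88, np.float64(83.2)), (92, np.float64(83.7)), (96, np.float64(91.1)), (100, np.float64(91.9)), (104, np.float64(92.4)), (108, np.float64(92.2)), (112, np.float64(83.8))]
tongue [(-116, np.float64(84.4)), (-112, np.float64(84.3)), (-108, np.float64(85.1)), (-104, np.float64(92.2)), (-100, np.float64(92.2)), (-96, np.float64(92.3)), (-92, np.float64(92.4)), (-88, np.float64(84.5)), (88, np.float64(84.6)), (92, np.float64(85.2)), (96, np.float64(91.7)), (100, np.float64(92.3)), (104, np.float64(92.4)), (108, np.float64(92.0)), (112, np.float64(84.0))]
```

Both slots lie at 6–6.5° and the unit's yaw is 6.4–6.6°. The tongues are over the hatch, and the hatch is flush.

```bash
python3 -c "
from h import *
print(close_job())"
```

```text
the job is handed in; nothing more can be done
None
```

The hatch is shut, both fasteners are turned clockwise to their stops, and I handed the job in at about 20 s with the arm clear of everything. All of it was done with the closed fingertips, hatch first, then the left fastener, then the right; nothing was gripped or lifted.

**Last checks**
- **Hatch:** it took a 14 N press on the pad. Its top measures flush with the unit's top, about 84.3 mm at every point checked.
- **Fasteners:** both slots lie at 6.0–6.5°, against a unit yaw of about 6.5°. The tongues measure about 92 mm high over the hatch's front edge. At the stops the turning torque rose to 0.57 N m (left) and 0.72 N m (right), well above the 0.12 N m friction.
- **Cup, bottle and jar:** they look unmoved in the scene view. Their marks shifted by at most about 5 px between the first and last pictures, which I put down to network noise. I did not measure this more finely.

**What disagreed**
- **Fingertip length:** the real tips end about 33 mm short of the reported tool point. My first press therefore stopped above the hatch without touching it. I measured the offset in the scene view and used it from then on.
- **Wrist force:** it read almost nothing while the hatch was moving, so I judged the closing by the depth readings and the final firm press.

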